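Snap the biscuit box lid shut all round

TASK

The lid of the clear biscuit box on the worktop has been put on but not closed: all four sides of its rim stand up. Press down each side of the rim with the fingertips, without gripping anything, until it snaps shut flush with the lid's corners and stays there. Do not lift or tip the box or push it from its place, leave everything round it alone, and finish clear of it.

Things in the scene. Friction and masses are not known exactly. Their poses are not given: they have to be found in the camera images.
- biscuit_box: Loose clear tub of biscuits, about 0.9 kg, with a grey-blue lid, 120 mm along box x, 140 mm along y. Origin: centre of the underside, z up; +x is its back (away from the robot at yaw 0), +y its left. Rim top 79 mm above the worktop when shut; the middle panel is sunk to 75 mm. The lid's corners are fixed; between them each side is one rim section on a crease, to be pressed down.
- flap_front (a joint): Angle of the front rim section of the lid (on the box's -x side), rad: 0 = snapped shut, flush with the lid's corners; 0.45 = standing open (outer edge about 11 mm too high). It takes about 9 N straight down on its pad to start it; let go before half way it springs up again, past half way it snaps down and stays shut.
- press_front (a point): Middle of the raised pad on top of the front rim section, where to press: mid-length of the 60 mm long, 26 mm wide section, 18 mm outward from its crease. Moves with the section (about 87 mm above the worktop open, 79 mm shut, and 3 mm farther out when shut). x points outward from the box, z up out of the section.
- flap_back (a joint): Angle of the back rim section of the lid (on the box's +x side), rad: 0 = snapped shut, flush with the lid's corners; 0.45 = standing open (outer edge about 11 mm too high). It takes about 9 N straight down on its pad to start it; let go before half way it springs up again, past half way it snaps down and stays shut.
- press_back (a point): Middle of the raised pad on top of the back rim section, where to press: mid-length of the 60 mm long, 26 mm wide section, 18 mm outward from its crease. Moves with the section (about 87 mm above the worktop open, 79 mm shut, and 3 mm farther out when shut). x points outward from the box, z up out of the section.
- flap_left (a joint): Angle of the left rim section of the lid (on the box's +y side), rad: 0 = snapped shut, flush with the lid's corners; 0.45 = standing open (outer edge about 11 mm too high). It takes about 9 N straight down on its pad to start it; let go before half way it springs up again, past half way it snaps down and stays shut.
- press_left (a point): Middle of the raised pad on top of the left rim section, where to press: mid-length of the 50 mm long, 26 mm wide section, 18 mm outward from its crease. Moves with the section (about 87 mm above the worktop open, 79 mm shut, and 3 mm farther out when shut). x points outward from the box, z up out of the section.
- flap_right (a joint): Angle of the right rim section of the lid (on the box's -y side), rad: 0 = snapped shut, flush with the lid's corners; 0.45 = standing open (outer edge about 11 mm too high). It takes about 9 N straight down on its pad to start it; let go before half way it springs up again, past half way it snaps down and stays shut.
- press_right (a point): Middle of the raised pad on top of the right rim section, where to press: mid-length of the 50 mm long, 26 mm wide section, 18 mm outward from its crease. Moves with the section (about 87 mm above the worktop open, 79 mm shut, and 3 mm farther out when shut). x points outward from the box, z up out of the section.
- jam_jar_0: Bystander beside the box: jam jar with white cap, 45 mm wide, 50 mm high. Origin: centre of its underside.
- jam_jar_1: Bystander at the right of the worktop: jam jar with white cap, 45 mm wide, 50 mm high. Origin: centre of its underside.
- service_bell: Bystander beside the box: counter bell, 62 mm wide, 48 mm high. Origin: centre of its underside.
- kitchen_timer: Bystander at the right of the worktop: white digital timer standing on edge, 32x65x64 mm. Origin: centre of its underside.
Things that resemble listed ones, but are neither listed nor needed, are in the scene too. There is more than one size of the biscuit_box; the one meant has the size given above.

How it is judged:
By the outcome, as a careful person would: the job done as asked, in the order asked, and still so for the second after the job is handed in, with the robot touching nothing.
It also fails if it takes over 42 s, if anything falls off the work surface, if the arm or the gripper's body presses on something with over 40 N, if the wrist force passes 120 N, or if a joint passes its speed limit or range.

ROBOT

A 6-joint arm with a two-finger parallel gripper is mounted at the origin on a cart in front of the work surface, level with it; the furniture and walls round the work are solid. World frame = base frame: x ahead of the robot, y to its left, z up, the work surface at z = 0. Lengths are in m, angles in rad, forces in N, time in s.
With the tool pointing down it reaches from about 0.375 to 0.925 m from the base axis. Payload 5.7 kg.
Tool frame: the origin (TCP) lies midway between the tips of the shut fingers; the grasp point (between the pads) lies 19 mm behind it; z points along the fingers, y is the line along which they close (so a half turn about z gives the same grasp; the last joint's range is limited). The gripper opens to 88 mm and grips with 3 to 60 N. Pads are 20 mm wide; open, the fingers measure 115 mm over their backs; the gripper's body (75 mm by 178 mm) begins 61 mm behind the grasp point.
Start: joints at [1.224, 0.359, 1.51, -0, 1.272, -0.115], TCP at [0.138, 0.584, 0.223] pointing down, gripper open.
Joint ranges: [-2.97, 2.97], [-1.01, 2.36], [0.21, 2.38], [-0.96, 4.11], [0.2, 2.71], [-2.98, 2.98]. Speed limits (rad/s): [2.39, 2.39, 3.14, 3.14, 3.14, 3.14].

INTERFACE

Orientations are given as a unit quaternion [x, y, z, w].
In Python, from bench import move_ptp, servo_line, goto_joints, move_gripper, sleep, inverse_kinematics, capture, PlanningError, close_job, spot_in, silhouettes, current_clock, current_joint_pos, current_qvel, current_joint_torque, current_position, current_orientation, current_force, current_torque, current_finger_gap, current_grip_force gives the robot as it stands. Calls block until the motion is done:
- move_ptp(position, orientation): joint-space move of the TCP to a pose.
- servo_line(position, orientation=None, rate=0.15, contact_N=None): straight line of the TCP; orientation=None keeps the orientation; rate is the mean speed in m/s. With contact_N (N) it stops when the force on the tool has changed by that much, and returns True; else False.
- goto_joints(angles): joint-space move.
- move_gripper(opening): finger opening in m; the grip force is fixed at half the most; returns when the fingers have stopped.
- sleep(seconds).
- inverse_kinematics(position, orientation): joint angles nearest the present ones, or None.
- capture(name): name is "scene" or "side" or "wrist"; returns a dict with "image" (420x560x3 uint8, blue, green, red), "range_z" (420x560 float32, m along the optical axis (not along the pixel's ray), 0 where there is no reading), "intrinsics" (3x3 intrinsics, pixels), "k1" (the pictures are not rectified: a ray, as slopes to the right and down, at radius r is drawn at 1 + k1 r^2 times it, then the intrinsics apply), "R" (3x3) and "t" (3): a world point X has camera coordinates R X + t. Camera axes: x right, y down, z forward; pixel columns grow to the right and rows downward; lengths in m; the calibration is good to about 2 mm. A picture is of the moment at which its call begins.
A pose or a line that the arm cannot do raises PlanningError and nothing moves.
- close_job(): hands the job in; it is judged then, once.
Trained networks look in the newest picture that a camera, given by its name, has taken for a name from the list of things; names that differ only in an ending like _2 or _b are one class to them, and where a whole thing is asked for, a point or a joint stands for the part that bears it (a point fixed in the world has none). Each returns a list of dicts, best first, with "conf" (0 to 1); they miss things now and then, are a little off and sometimes report something else, mostly with a low value. They report only what shows in the picture. A call takes as long as a camera call. They do not tell look-alikes from the thing itself.
- spot_in(camera, query): "xy" ([column, row] in pixels, amid what is visible of it).
- silhouettes(camera, query): "region" (420x560 bool, what is visible of it) and "xy" ([column, row] in pixels, amid what is visible of it).
Readings, each from a call of its own:
- current_clock(): time.
- current_joint_pos(): joint angles.
- current_qvel(): joint speeds.
- current_joint_torque(): joint torques, N m.
- current_position(): TCP position.
- current_orientation(): TCP orientation.
- current_force(): force on the tool from outside, world axes, zero at the start.
- current_torque(): the same for the moment, N m.
- current_finger_gap(): finger opening in m.
- current_grip_force(): force on a finger pad.
Only numpy, scipy, OpenCV 4.12 (cv2) and the standard library are available. Lean on these libraries where they do the work, as an engineer would, in place of code of your own. Each camera call takes 0.05 s, during which the arm holds its last target. There are 200 camera calls.

## Working session

There is one attempt and no reset: what is moved stays moved. The work goes in short steps, each a Python script; the robot and the scene stay as the last script left them, time stands still between calls to the robot, and variables do not carry over. Pictures are saved under pics/ and viewed, at most 10 in all, crops included, and the job is handed in when it is done.

```bash
mkdir -p pics; cat > h.py <<'E'
import numpy as np, cv2
from bench import *
def cloud(c):
    K=c["intrinsics"];h,w=c["range_z"].shape
    u,v=np.meshgrid(np.arange(w),np.arange(h))
    xd=(u-K[0,2])/K[0,0];yd=(v-K[1,2])/K[1,1];x,y=xd.copy(),yd.copy()
    for _ in range(10):
        s=1+c["k1"]*(x*x+y*y);x,y=xd/s,yd/s
    z=c["range_z"];P=np.stack([x*z,y*z,z],-1)
    return (P-c["t"])@np.array(c["R"])
E
python3 - <<'E'
from h import *
ims=[]
for n in["scene","side"]:
    c=capture(n);np.savez(n+".npz",**c);P=cloud(c);cv2.imwrite(f"pics/{n}.png",c["image"])
    for q in["biscuit_box","press_front","press_back","press_left","press_right","jam_jar_0","service_bell","kitchen_timer"]:
        for d in spot_in(n,q)[:5]:
            x,y=map(int,d["xy"]);print(n,q,x,y,round(d["conf"],2),P[y,x].round(3))
print(current_clock(),current_orientation())
E
```

```text
scene biscuit_box 294 222 0.74 [ 0.42  -0.043  0.078]
scene biscuit_box 178 254 0.62 [0.436 0.17  0.052]
scene press_front 172 236 0.68 [0.502 0.164 0.052]
scene press_front 310 213 0.51 [ 0.427 -0.079  0.086]
scene press_back 282 190 0.6 [ 0.539 -0.075  0.088]
scene press_back 186 249 0.6 [0.448 0.153 0.051]
scene press_back 316 196 0.6 [ 0.497 -0.131  0.082]
scene press_back 295 220 0.46 [ 0.426 -0.048  0.078]
scene press_left 200 235 0.62 [0.486 0.116 0.052]
scene press_left 269 213 0.51 [ 0.464 -0.012  0.082]
scene press_right 319 196 0.74 [ 0.493 -0.135  0.083]
scene press_right 160 251 0.5 [0.458 0.196 0.052]
scene jam_jar_0 336 184 0.56 [ 0.612 -0.251  0.044]
scene service_bell 344 224 0.66 [ 0.465 -0.183  0.024]
scene service_bell 336 187 0.64 [ 0.608 -0.249  0.038]
scene kitchen_timer 369 181 0.57 [ 0.594 -0.332  0.046]
side biscuit_box 296 215 0.75 [ 0.491 -0.008  0.086]
side biscuit_box 311 292 0.71 [0.471 0.182 0.049]
side press_front 287 283 0.66 [0.51  0.164 0.053]
side press_front 320 199 0.58 [ 0.437 -0.077  0.086]
side press_back 275 204 0.71 [ 0.534 -0.048  0.09 ]
side press_back 329 280 0.57 [0.439 0.158 0.053]
side press_left 306 217 0.76 [ 0.471 -0.007  0.082]
side press_left 247 191 0.71 [ 0.615 -0.248  0.024]
side press_left 304 269 0.55 [0.48  0.127 0.053]
side press_right 315 298 0.53 [0.466 0.2   0.052]
side press_right 291 186 0.52 [ 0.499 -0.138  0.09 ]
side jam_jar_0 316 248 0.84 [0.454 0.052 0.046]
side jam_jar_0 274 202 0.68 [ 0.537 -0.061  0.089]
side jam_jar_0 247 191 0.51 [ 0.615 -0.248  0.024]
0.9 [ 1.15624107e-01  9.93293040e-01 -5.37321373e-05 -2.11159266e-05]
```

View pics/scene.png

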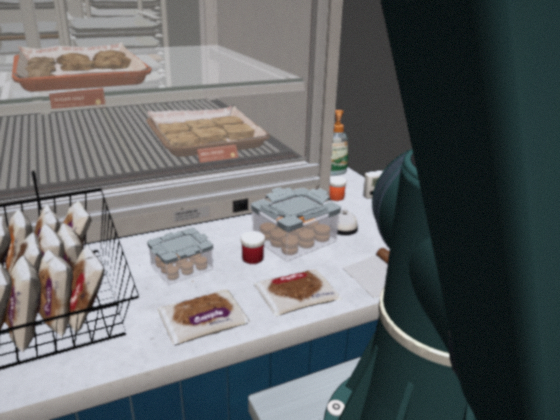

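View pics/side.png

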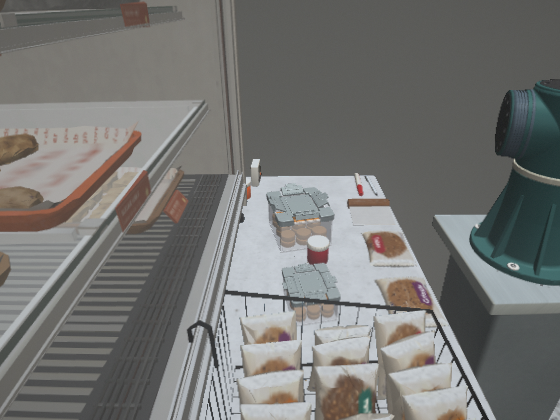

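The target box sits near (0.485, -0.07), with a smaller look-alike at scene (178,254). The jar is at scene (252,247), the bell at (344,224), and a display case stands behind the box. I'll check how much room the case leaves, then look from above with the gripper shut.

```bash
cat >> h.py <<'E'
def down(a): # tool down, closing line at yaw a from world y
    return [-np.sin(a/2),np.cos(a/2),0,0]
E
python3 - <<'E'
from h import *
for n in["scene","side"]:
    P=cloud(dict(np.load(n+".npz"))).reshape(-1,3)
    for z0 in np.arange(0.0,0.5,0.05):
        m=(P[:,2]>z0+.01)&(P[:,2]<z0+.06)&(P[:,1]>-.25)&(P[:,1]<.12)&(P[:,0]>.57)
        if m.sum()>10: print(n,round(z0,2),m.sum(),np.percentile(P[m,0],[1,5,50]).round(3))
move_gripper(0.0)
move_ptp([0.44,-0.07,0.33],down(0))
c=capture("wrist");np.savez("w.npz",**c);P=cloud(c);cv2.imwrite("pics/w.png",c["image"])
print("cam",-np.array(c["R"]).T@c["t"])
for q in["biscuit_box","press_front","press_back","press_left","press_right","jam_jar_0","service_bell"]:
    for d in spot_in("wrist",q)[:3]:
        x,y=map(int,d["xy"]);print(q,x,y,round(d["conf"],2),P[y,x].round(3))
m=(P[...,2]>.068)&(P[...,2]<.1)&(abs(P[...,0]-.485)<.13)&(abs(P[...,1]+.07)<.13)
r=cv2.minAreaRect(P[m][:,:2].astype(np.float32)*1000);print(r,m.sum())
print(current_clock(),current_position(),current_force())
E
```

```text
scene 0.0 1814 [0.61  0.611 0.626]
scene 0.05 3573 [0.61  0.612 0.62 ]
scene 0.1 3561 [0.615 0.617 0.628]
scene 0.15 3685 [0.615 0.617 0.629]
scene 0.2 3933 [0.615 0.618 0.629]
scene 0.25 4184 [0.615 0.618 0.629]
scene 0.3 4442 [0.614 0.617 0.629]
scene 0.35 4761 [0.615 0.617 0.629]
scene 0.4 3478 [0.615 0.617 0.629]
side 0.0 159 [0.61  0.611 0.612]
side 0.05 1022 [0.611 0.612 0.618]
side 0.1 888 [0.615 0.617 0.628]
side 0.15 820 [0.615 0.617 0.628]
side 0.2 894 [0.615 0.617 0.628]
side 0.25 977 [0.615 0.617 0.628]
side 0.3 1072 [0.615 0.618 0.628]
side 0.35 1146 [0.616 0.618 0.629]
side 0.4 1252 [0.616 0.618 0.628]
side 0.45 528 [0.615 0.618 0.628]
cam [ 0.37157623 -0.06884195  0.49042821]
biscuit_box 270 208 0.84 [ 0.477 -0.077  0.074]
biscuit_box 437 201 0.74 [0.473 0.156 0.049]
press_front 441 221 0.93 [0.502 0.164 0.05 ]
press_front 262 182 0.72 [ 0.44  -0.087  0.085]
press_front 196 204 0.49 [ 0.481 -0.185  0.034]
press_left 311 204 0.8 [ 0.469 -0.024  0.085]
press_left 409 209 0.57 [0.484 0.117 0.052]
press_right 225 226 0.72 [ 0.498 -0.136  0.087]
press_right 468 192 0.58 [0.46  0.195 0.051]
press_right 150 286 0.55 [ 0.607 -0.261  0.042]
jam_jar_0 345 183 0.64 [0.448 0.027 0.048]
((483.6683044433594, -77.0234603881836), (124.96632385253906, 149.70565795898438), 12.622579574584961) 8458
5.2167 [ 0.44005449 -0.06985112  0.32997233] [-0.81611305 -0.07662132  0.4981703 ]
```

View pics/w.png

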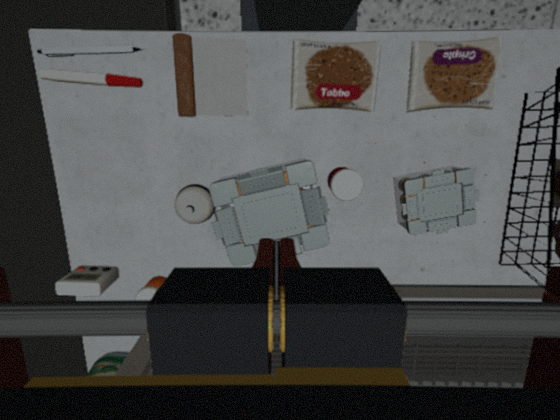

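The top view agrees with the given size: box centre about (0.484, -0.077), yaw about 12.6°, and the lid panel clear at px (270,208). The case front is at x≈0.61, so a gripper with its body along y clears it. Next I'll check the rim profile in the box frame.

```bash
python3 - <<'E'
from h import *
a=np.radians(12.6);c0=np.array([.4837,-.078])
R=np.array([[np.cos(a),-np.sin(a)],[np.sin(a),np.cos(a)]])
for n in["w","scene","side"]:
    P=cloud(dict(np.load(n+".npz"))).reshape(-1,3)
    P=P[(P[:,2]>.06)&(P[:,2]<.11)]
    L=(P[:,:2]-c0)@R*1000
    m=(abs(L[:,0])<80)&(abs(L[:,1])<90)
    print(n,"ext",np.percentile(L[m&(abs(L[:,1])>35)&(abs(L[:,1])<65),0],[1,99]).round(1),np.percentile(L[m&(abs(L[:,0])>35)&(abs(L[:,0])<55),1],[1,99]).round(1))
    for k,(i,j) in enumerate([(0,1),(1,0)]):
        s=abs(L[:,j])<18
        print(n,"xy"[k],[(int(b),round(float(np.median(P[s&(abs(L[:,i]-b)<2.5),2]))*1000) if (s&(abs(L[:,i]-b)<2.5)).sum()>3 else None) for b in range(-75,80,5)])
for l in[(-51,0),(51,0),(0,61),(0,-61)]:
    print(l,c0+R@np.array(l)/1000)
E
```

```text
w ext [-56.9  60.4] [-67.1  69.3]
w x [(-75, None), (-70, None), (-65, None), (-60, 89), (-55, 88), (-50, 87), (-45, 85), (-40, 82), (-35, 80), (-30, 73), (-25, 73), (-20, 74), (-15, 74), (-10, 74), (-5, 75), (0, 74), (5, 74), (10, 74), (15, 75), (20, 75), (25, 74), (30, 74), (35, 73), (40, 77), (45, None), (50, None), (55, None), (60, None), (65, None), (70, None), (75, None)]
w y [(-75, 90), (-70, 89), (-65, 88), (-60, 87), (-55, 84), (-50, 81), (-45, 79), (-40, 73), (-35, 73), (-30, 74), (-25, 74), (-20, 75), (-15, 74), (-10, 74), (-5, 74), (0, 74), (5, 75), (10, 75), (15, 74), (20, 75), (25, 74), (30, 74), (35, 73), (40, 73), (45, 74), (50, 80), (55, 83), (60, 86), (65, 87), (70, 88), (75, 90)]
scene ext [-59.6  58.4] [-66.   70.7]
scene x [(-75, None), (-70, None), (-65, 90), (-60, 81), (-55, 69), (-50, 87), (-45, 86), (-40, None), (-35, 81), (-30, None), (-25, 74), (-20, 74), (-15, 75), (-10, 75), (-5, 75), (0, 75), (5, 75), (10, 75), (15, 75), (20, 75), (25, 75), (30, 74), (35, 77), (40, 80), (45, 83), (50, 86), (55, 87), (60, 88), (65, 90), (70, None), (75, None)]
scene y [(-
[... 472 characters left out ...]
30, 74), (-25, 74), (-20, 76), (-15, 76), (-10, 76), (-5, 76), (0, 76), (5, 76), (10, 76), (15, 76), (20, 76), (25, 75), (30, 74), (35, 75), (40, 82), (45, 84), (50, 87), (55, 89), (60, 88), (65, 91), (70, None), (75, None)]
side y [(-75, None), (-70, 91), (-65, 88), (-60, 87), (-55, 85), (-50, 83), (-45, 79), (-40, 75), (-35, 75), (-30, 76), (-25, 75), (-20, 76), (-15, 76), (-10, 76), (-5, 76), (0, 76), (5, 76), (10, 76), (15, 76), (20, 75), (25, 76), (30, 76), (35, 75), (40, None), (45, None), (50, 82), (55, None), (60, 88), (65, 68), (70, 82), (75, 87)]
(-51, 0) [ 0.43392825 -0.08912531]
(51, 0) [ 0.53347175 -0.06687469]
(0, 61) [ 0.47039326 -0.01846908]
(0, -61) [ 0.49700674 -0.13753092]
```

Profile fits the spec: 75 mm panel, 87 mm at the pads. The centre moves by about (+1, +2) mm in the box frame. Pressing the front first.

```bash
cat >> h.py <<'E'
a=np.radians(12.6);Rb=np.array([[np.cos(a),-np.sin(a)],[np.sin(a),np.cos(a)]])
cb=np.array([.4837,-.078])+Rb@[.001,.002]
D={"front":([-1,0],.052),"back":([1,0],.052),"left":([0,1],.062),"right":([0,-1],.062)}
def press(s,zt=.0775,N=30):
    d,r=D[s];d=np.array(d)
    W=lambda r,z:[*(cb+Rb@(d*r)),z]
    move_ptp(W(r,.125),down(0))
    servo_line(W(r,.092),rate=.1)
    f0=current_force()
    hit=servo_line(W(r+.002,zt),rate=.02,contact_N=N)
    print(s,hit,np.round(current_position(),4),"dF",np.round(np.array(current_force())-f0,1))
    servo_line(W(r+.002,.125),rate=.12)
E
python3 - <<'E'
from h import *
press("front")
c=capture("wrist");cv2.imwrite("pics/w2.png",c["image"]);P=cloud(c).reshape(-1,3)
P=P[(P[:,2]>.06)&(P[:,2]<.11)];L=(P[:,:2]-cb)@Rb*1000
s=abs(L[:,1])<18
print([(b,round(float(np.median(P[s&(abs(L[:,0]-b)<2.5),2]))*1000,1)) for b in range(-65,-30,5) if (s&(abs(L[:,0]-b)<2.5)).sum()>3])
print(current_clock())
E
```

```text
front True [ 0.4319 -0.0875  0.0791] dF [-0.9  1.6 11.1]
[(-65, 75.9), (-60, 76.0), (-55, 77.5), (-50, 78.1), (-45, 77.6), (-40, 77.5), (-35, 77.6)]
7.8167
```

View pics/w2.png

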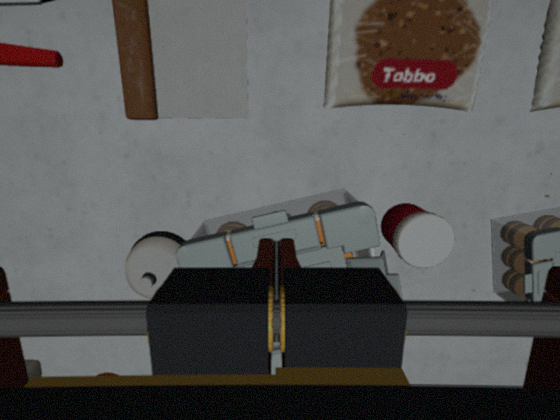

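The front section is flush at about 78 mm, level with the corners at px (205,250) and (355,225). Now the other three.

```bash
python3 - <<'E'
from h import *
for s in["left","back","right"]: press(s)
p=current_position();servo_line([p[0]-.02,p[1],.2],rate=.2)
move_ptp([.41,-.08,.33],down(0))
def chk(n):
    c=capture(n);P=cloud(c);P=P.reshape(-1,3)
    P=P[(P[:,2]>.06)&(P[:,2]<.11)];L=(P[:,:2]-cb)@Rb*1000
    for s,(d,r) in D.items():
        d=np.array(d);o=L@d;t=abs(L@d[::-1])
        print(n,s,[(b,round(float(np.median(P[q,2]))*1000,1)) for b in range(int(r*1000)-13,int(r*1000)+16,7) if (q:=(t<18)&(abs(o-b)<3)).sum()>3])
    m=(abs(L[:,0])<75)&(abs(L[:,1])<85);print(cv2.minAreaRect(L[m].astype(np.float32)))
    return c["image"]
cv2.imwrite("pics/f.png",np.hstack([chk("wrist")[100:320,100:420],chk("side")[150:370,150:470]]));chk("scene")
print(current_clock())
E
```

```text
left True [ 0.4703 -0.0136  0.0791] dF [-1.9 -1.5  8.7]
back False [ 0.5367 -0.0642  0.079 ] dF [-5.5  1.  21.3]
right False [ 0.4983 -0.1382  0.079 ] dF [-4.5  0.8 19.9]
wrist front [(39, 77.6), (46, 77.8), (53, 77.8), (60, 76.0), (67, 75.7)]
wrist back []
wrist left [(49, 77.8), (56, 77.9), (63, 77.8), (70, 76.4), (77, 75.9)]
wrist right [(49, 77.7), (56, 77.8), (63, 78.2), (70, 77.3), (77, 76.1)]
((-7.293281555175781, 0.17081451416015625), (156.127685546875, 119.24651336669922), 81.72330474853516)
side front [(39, 78.9), (46, 78.9), (53, 79.2), (60, 78.1), (67, 77.5)]
side back [(39, 79.1), (46, 79.1), (53, 79.0), (60, 77.4), (67, 77.0)]
side left [(49, 79.2), (56, 79.1), (63, 78.9), (70, 74.8), (77, 76.9)]
side right [(49, 77.9), (56, 78.9), (63, 78.9), (70, 78.8), (77, 77.1)]
((0.2664985656738281, -0.6878585815429688), (135.77830505371094, 157.50436401367188), 8.605669021606445)
scene front []
scene back []
scene left []
scene right []
((0.0, 0.0), (0.0, 0.0), 0.0)
16.0167
```

View pics/f.png

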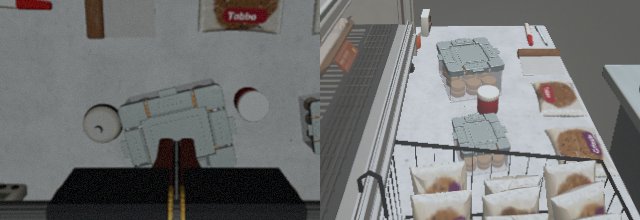

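All four sections read flush at about 79 mm and the box hasn't moved. The jar (px 252,103) and bell (px 100,123) are untouched, and the arm is clear.

```bash
python3 -c "
from bench import *
print(close_job())"
```

```text
the job is handed in; nothing more can be done
None
```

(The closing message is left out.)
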